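# Square up two pattern boards in the corner of a squaring board

## Robot

A 6-joint arm with a two-finger parallel gripper is mounted at the origin on the work surface. World frame = base frame: x ahead of the robot, y to its left, z up, the work surface at z = 0. Lengths are in m, angles in rad, forces in N, time in s.
With the tool pointing down it reaches from about 0.35 to 0.975 m from the base axis. Payload 7.1 kg.
Tool frame: the origin (TCP) lies midway between the tips of the shut fingers; the grasp point (between the pads) lies 19 mm behind it; z points along the fingers, y is the direction in which the jaws open and shut (so a half turn about z gives the same grasp; the last joint's range is limited). The gripper opens to 88 mm and grips with 3 to 60 N. Pads are 20 mm wide; open, the fingers measure 115 mm over their backs; the gripper's body (75 mm by 178 mm) begins 61 mm behind the grasp point.
Start: joints at [1.169, 0.423, 1.63, -0, 1.089, -0.019], TCP at [0.233, 0.58, 0.223] pointing down, gripper open.
Joint ranges: [-3, 3], [-0.9, 2.11], [0.09, 2.58], [-1.31, 4.45], [0.11, 2.69], [-2.54, 2.54]. Speed limits (rad/s): [2.39, 2.39, 3.01, 3.14, 3.14, 3.14].

## Interface

Orientations are given as a rotation vector (axis times angle).
In Python, from cell import * gives the robot as it stands. The module is installed in compiled form; this text tells all that it offers.
- The arm moves only by the tool step_arm, never from a script. Its argument "motion" is one flat list of numbers, 7 for each row, row after row: the turn, a rotation vector about the tool's x, y, z in rad, then the shift along the tool's x, y, z in cm, then the closure, from 0 (fully open) to 1 (shut). In form: [rx, ry, rz, tx, ty, tz, hand, rx, ry, rz, tx, ty, tz, hand, ...]. A call has 1 to 10 rows; each row is the pose to reach, as a shift and turn from the pose commanded when the call began, along the tool's axes at that moment; what a row does not reach only later rows make up. A row lasts 1/10 s, in which the tool goes at most 50 mm and 8.59 degrees, less where a joint would pass 70% of its speed; a pose out of reach is approached as far as the arm can. A call with a gripper value outside its range is refused whole. The fingers move at their own pace and stop on an object; "force" is the grip in N (left out, the last holds). Time passes only in rows, so rows that repeat a pose let the fingers close. It gives the time, the measured TCP pose, the force and the opening at its end, in the units of the state.
- observe(): the state, without advancing time (a new reading comes with each control period).
- snapshot(name): name is "side" or "top" or "wrist"; returns (picture, depth): 420x560x3 uint8, blue, green, red; 420x560 float32, m along the optical axis (not along the pixel's ray), 0 where there is no reading.
- camera_info(name): a dict with "fx", "fy", "cx", "cy" (pixels), "T" (4x4, takes a point from camera to world coordinates). Camera axes: x right, y down, z forward; pixel columns grow to the right and rows downward; lengths in m; the calibration is good to about 2 mm. A picture is of the moment at which its call begins: read the wrist's pose just before it. camera_info takes no time and is no camera call; for the wrist camera it gives the pose at the moment of the call.
- hand_in(): hands the job in, once; it reports no verdict.
The state is a dict: "clock": time; "joints": joint angles; "dq": joint speeds; "joint_torque": joint torques, N m; "tool_pos": TCP position; "eef_rot": TCP orientation; "contact_force": force on the tool from outside, world axes, zero at the start; "wrist_torque": the same for the moment, N m; "grip_width": finger opening in m.
Only numpy, scipy, OpenCV 4.12 (cv2) and the standard library are available. Lean on these libraries where they do the work, as an engineer would, in place of code of your own. Each camera call takes 0.05 s, during which the arm holds its last target.

## Task

On the white squaring board, first slide the loose low pattern board fully home into the corner, so that it lies flush against both wooden fences, while the other board still waits on the raised ledge. Then slide the other board off the ledge on top of the first, keeping it flat, and square it flush into the same corner. Leave the spool, jar and weight where they stand.

Things in the scene. Friction and masses are not known exactly. Their poses are not given: they have to be found in the camera images.
- corner (a point): Where the inner faces of the two wooden fences meet, at deck height, 12 mm above the table, on the fixed white squaring board. x: away from the robot, square to the long fence (inner face x = 0, y = 0 to -440 mm); y: to the left, square to the short fence (inner face y = 0, x = 0 to -195 mm). Fences 20 mm thick, 36 mm above the deck. Low deck: x 0 to -195, y 0 to -240 mm, open to the robot.
- ledge (a point): Middle of the upper edge of the step where the raised ledge begins, facing the low deck. In the corner's frame (same axes): x = -97, y = -240, z = 14 mm. The ledge is solid and white, its flat top runs from here 200 mm to -y, and is 2 mm above the top of a board lying on the deck. The long fence goes on along it; its outer end has no fence.
- board_low_mid (a point): Centre (half-way up) of the loose plywood board on the low deck: 120 x 170 x 12 mm (x, y, z), about 0.17 kg. Starts a few cm short of both fences, a little askew. Home: x = -60, y = -85, z = 6 mm in the corner's frame; 70 mm of deck is then left between it and the ledge, and the other board, pushed level, bridges that gap.
- board_top_mid (a point): Centre (half-way up) of the second plywood board, also 120 x 170 x 12 mm (x, y, z), about 0.17 kg. Starts flat on the ledge, short of the long fence, a little askew; its outer end may overhang the ledge by some 25 mm. Home, on the first board: x = -60, y = -85, z = 18 mm in the corner's frame.
- board_low: The same low board; origin at the centre of its underside.
- board_top: The same second board; origin at the centre of its underside.
- spool: Bystander: thread spool standing upright, 38 mm across, 55 mm high; origin at the centre of its underside.
- jar: Bystander: closed glass jar, 68 mm across, 85 mm high; origin at the centre of its underside.
- weight: Bystander: round dark steel pattern weight with a stem, 68 mm across, 40 mm high; origin at the centre of its underside.
Not all that is in view belongs to the job. What is shaped like the board_top but purple or turquoise is not meant.

How it is judged:
On the way:
1. the low board lies flush in the corner, within 4.5 mm of both fences and within 0.035 rad of square, while the other board's centre is still over the ledge (x of board_low_mid in the frame of corner above -0.0645 m and y of board_low_mid in the frame of corner above -0.0895 m and angle between the y axis of board_low_mid and the y axis of corner, either way round below 0.035 rad and z of board_low_mid in the frame of corner below 0.009 m and y of board_top_mid in the frame of corner below -0.24 m), for 0.2 s.
At the end, for the whole second after the job is handed in: Both boards lie flat and at rest in the corner, the second on top of the first, each within 4.5 mm of home against both fences and within 0.035 rad of square to them (x of each of board_low_mid, board_top_mid in the frame of corner above -0.0645 m and y of each of board_low_mid, board_top_mid in the frame of corner above -0.0895 m and angle between the y axis of each of board_low_mid, board_top_mid and the y axis of corner, either way round below 0.035 rad and z of board_low_mid in the frame of corner below 0.009 m and z of board_top_mid in the frame of corner between 0.015 and 0.021 m and linear speed of each of board_low, board_top below 0.01 m/s); the robot touches nothing.
It fails at once if the second board is tipped up by more than 0.35 rad (about 20 degrees) (angle between board_top_mid's own z axis and vertical above 0.35 rad).
It fails at once if the spool is moved by more than 30 mm (distance of spool from where it was at the start of the episode above 0.03 m).
It fails at once if the jar is moved by more than 30 mm (distance of jar from where it was at the start of the episode above 0.03 m).
It fails at once if the weight is moved by more than 30 mm (distance of weight from where it was at the start of the episode above 0.03 m).
It also fails if it takes over 64 s, if anything falls off the work surface, if the arm or the gripper's body presses on something with over 40 N, if the wrist force passes 120 N, or if a joint passes its speed limit or range.

## Working session

There is one attempt and no reset: what is moved stays moved. The work goes in short steps, Python scripts to look and compute and a tool call to move; the robot and the scene stay as the last step left them, time stands still between calls to the robot, and variables do not carry over. Pictures are saved under pics/ and viewed, and the job is handed in when it is done.

Besides the shell and the picture viewer there is one more tool, called after "Emit:" as a command line: name --argument value ..., lists and objects as JSON in quotes. step_arm: Moves the arm, as the interface text tells. Its arguments: {"type":"object","properties":{"motion":{"type":"array","items":{"type":"number"}},"force":{"type":"number"}},"required":["motion"]}

```bash
mkdir -p pics; python3 - <<'E'
from cell import *
import cv2,numpy as np
s=observe();print({k:np.round(v,3) for k,v in s.items()})
for n in ("top","side","wrist"):
    c=camera_info(n);p,d=snapshot(n);cv2.imwrite(f"pics/{n}0.png",p);np.save(f"pics/{n}0.npy",d)
    print(n,c["fx"],c["fy"],c["cx"],c["cy"]);print(np.round(c["T"],4))
E
```

```text
{'clock': np.float64(0.0), 'joints': array([ 1.169,  0.424,  1.631, -0.   ,  1.089, -0.019]), 'dq': array([ 0.   ,  0.001, -0.   ,  0.001, -0.001,  0.   ]), 'joint_torque': array([ 1.0000e-03, -5.4463e+01, -2.7366e+01,  6.4000e-02,  2.3000e-02,
       -0.0000e+00]), 'tool_pos': array([0.233, 0.579, 0.222]), 'eef_rot': array([-5.980e-01, -3.084e+00,  2.000e-03]), 'contact_force': array([-0.194,  0.365, -0.51 ]), 'wrist_torque': array([ 0.004, -0.037,  0.019]), 'grip_width': np.float64(0.088)}
top 450.0452406528285 450.0452406528285 280.1067540993104 211.41866133954574
[[ 0.0183 -0.9919  0.1257  0.4118]
 [-0.9997 -0.0204 -0.0152  0.0036]
 [ 0.0176 -0.1254 -0.9919  1.2507]
 [ 0.      0.      0.      1.    ]]
side 460.23968702489157 460.23968702489157 281.5166593179943 213.83743573397368
[[ 9.476e-01 -2.003e-01  2.489e-01  2.571e-01]
 [-3.195e-01 -5.921e-01  7.398e-01 -9.447e-01]
 [-8.000e-04 -7.806e-01 -6.251e-01  8.378e-01]
 [ 0.000e+00  0.000e+00  0.000e+00  1.000e+00]]
wrist 324.4430067034328 324.4430067034328 279.44472293453435 211.09658751573448
[[ 0.3718  0.8839  0.2838  0.1562]
 [ 0.9283 -0.3537 -0.1147  0.6117]
 [-0.001   0.3061 -0.952   0.3835]
 [ 0.      0.      0.      1.    ]]
```

View pics/top0.png

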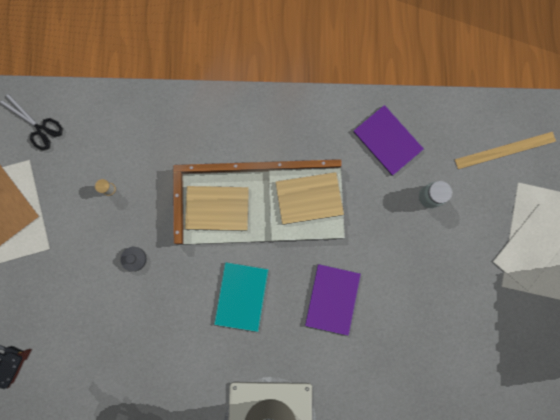

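View pics/side0.png

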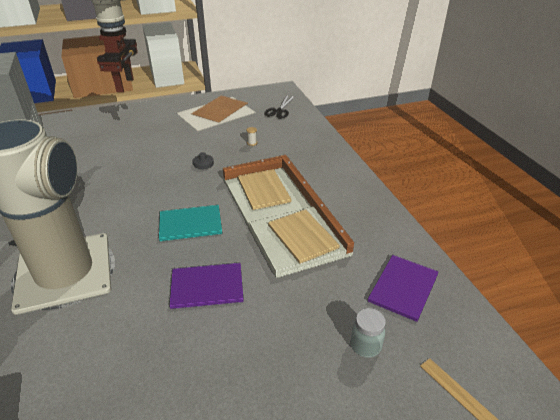

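View pics/wrist0.png

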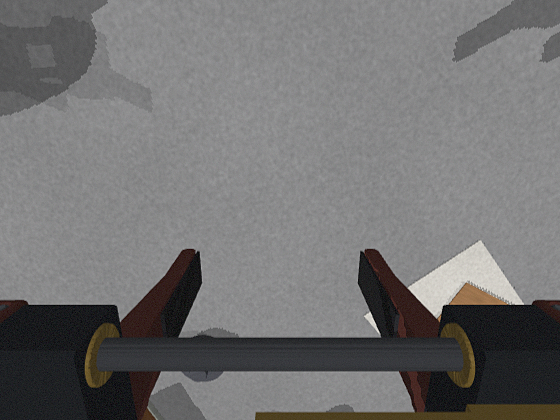

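The top view shows the squaring board at about (175–343, 160–243), with the fence corner at (180,170). The low board is at (217,208) and the second board, on the ledge, at (310,198). The purple and turquoise look-alikes at (388,140), (332,300) and (241,297) are not meant. The plywood-coloured pieces on the white board fit the description. Next I'll measure them.

```bash
cat > h.py <<'E'
import cv2,numpy as np
from cell import *
def ray(c,uv,z):
    uv=np.atleast_2d(uv).astype(float);T=np.array(c["T"])
    d=np.c_[(uv[:,0]-c["cx"])/c["fx"],(uv[:,1]-c["cy"])/c["fy"],np.ones(len(uv))]@T[:3,:3].T
    o=T[:3,3];return o+d*((z-o[2])/d[:,2])[:,None]
E
python3 - <<'E'
from h import *
c=camera_info("top");p=cv2.imread("pics/top0.png");d=np.load("pics/top0.npy")
crop=cv2.resize(p[150:260,160:360],None,fx=4,fy=4,interpolation=cv2.INTER_NEAREST);cv2.imwrite("pics/crop0.png",crop)
hsv=cv2.cvtColor(p,cv2.COLOR_BGR2HSV)
for u,v in [(217,208),(310,198),(240,237),(300,234),(179,210),(250,166),(385,195),(267,210)]:
    print((u,v),p[v,u],hsv[v,u],np.round(ray(c,(u,v),0.05)[0],3), d[v,u])
roi=np.zeros(p.shape[:2],np.uint8);roi[155:250,165:350]=1
H,S,V=cv2.split(hsv)
ply=((H>10)&(H<28)&(S>60)&(V>140)&(roi>0)).astype(np.uint8)
fen=((H<14)&(S>110)&(V<170)&(roi>0)).astype(np.uint8)
ply=cv2.morphologyEx(ply,cv2.MORPH_OPEN,np.ones((3,3)))
n,l,st,ce=cv2.connectedComponentsWithStats(ply)
for i in range(1,n):
    if st[i,4]<500: continue
    r=cv2.minAreaRect(np.argwhere(l==i)[:,::-1].astype(np.float32));b=cv2.boxPoints(r)
    for z in (0.024,0.038):
        q=ray(c,b,z)[:,:2];print(st[i],z,np.round(q,4).tolist(),"c",q.mean(0).round(4),"L",np.linalg.norm(np.roll(q,-1,0)-q,axis=1).round(4))
# fence inner edges (top at .048)
lo=[];sh=[]
for u in range(200,338,2):
    v=np.where(fen[:185,u])[0]
    if len(v): lo.append((u,v.max()+1,v.min()))
for v in range(185,240,2):
    u=np.where(fen[v,:200])[0]
    if len(u): sh.append((u.max()+1,v,u.min()))
print(lo[::8],sh[::5])
E
```

```text
(217, 208) [111 156 179] [ 20  97 179] [0.57  0.155 0.05 ] 1.2369448
(310, 198) [112 157 181] [ 20  97 181] [ 0.602 -0.095  0.05 ] 1.2269047
(240, 237) [170 181 176] [ 44  15 181] [0.493 0.091 0.05 ] 1.2391531
(300, 234) [174 186 181] [ 43  16 186] [ 0.504 -0.069  0.05 ] 1.2301233
(179, 210) [ 50  87 133] [ 13 159 133] [0.562 0.256 0.05 ] 1.2046868
(250, 166) [ 67  97 136] [ 13 129 136] [0.687 0.069 0.05 ] 1.2258948
(385, 195) [99 99 99] [ 0  0 99] [ 0.615 -0.299  0.05 ] 1.2708734
(267, 210) [127 137 133] [ 42  19 137] [0.567 0.02  0.05 ] 1.246004
[ 276  173   67   51 2660] 0.024 [[0.6513, 0.0004], [0.6821, -0.1707], [0.5631, -0.1892], [0.5332, -0.02]] c [ 0.6074 -0.0949] L [0.1739 0.1204 0.1718 0.1198]
[ 276  173   67   51 2660] 0.038 [[0.6485, 0.0005], [0.679, -0.1687], [0.5614, -0.187], [0.5318, -0.0198]] c [ 0.6052 -0.0938] L [0.1719 0.1191 0.1699 0.1184]
[ 186  186   62   44 2619] 0.024 [[0.5157, 0.2419], [0.6341, 0.2439], [0.6329, 0.075], [0.5144, 0.0751]] c [0.5743 0.159 ] L [0.1183 0.1688 0.1185 0.1668]
[ 186  186   62   44 2619] 0.038 [[0.5145, 0.2392], [0.6315, 0.2411], [0.6304, 0.0742], [0.5132, 0.0742]] c [0.5724 0.1572] L [0.117  0.1669 0.1172 0.1649]
[(200, np.int64(172), np.int64(165)), (216, np.int64(172), np.int64(164)), (232, np.int64(171), np.int64(163)), (248, np.int64(169), np.int64(163)), (264, np.int64(168), np.int64(163)), (280, np.int64(168), np.int64(167)), (296, np.int64(169), np.int64(161)), (312, np.int64(168), np.int64(161)), (328, np.int64(167), np.int64(160))] [(np.int64(182), 185, np.int64(174)), (np.int64(182), 195, np.int64(179)), (np.int64(182), 205, np.int64(174)), (np.int64(183), 215, np.int64(174)), (np.int64(183), 225, np.int64(174)), (np.int64(181), 235, np.int64(174))]
```

View pics/crop0.png

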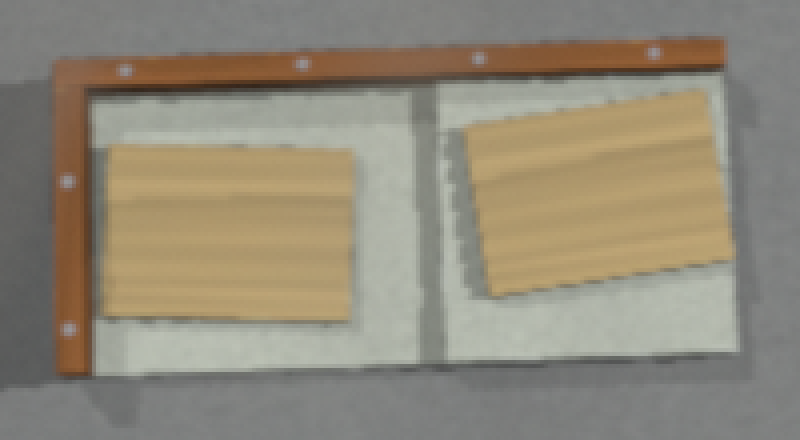

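```bash
cat > m.py <<'E'
from h import *
def cloud(c,d):
    v,u=np.mgrid[:420,:560];T=np.array(c["T"])
    P=np.stack([(u-c["cx"])/c["fx"]*d,(v-c["cy"])/c["fy"]*d,d],-1)
    return P@T[:3,:3].T+T[:3,3]
E
python3 - <<'E'
from m import *
for n in ("top","side"):
    c=camera_info(n);p=cv2.imread(f"pics/{n}0.png");d=np.load(f"pics/{n}0.npy");P=cloud(c,d)
    X,Y,Z=P[...,0],P[...,1],P[...,2]
    hsv=cv2.cvtColor(p,cv2.COLOR_BGR2HSV);H,S,V=cv2.split(hsv)
    box=(X>.45)&(X<.75)&(Y>-.24)&(Y<.3)
    ok=box&(d>0)
    print(n,"table z",np.median(Z[(d>0)&(X>.3)&(X<.4)&(abs(Y)<.02)]) )
    red=ok&(H<14)&(S>110)&(Z>0.03)
    pts=P[red&(Z>.043)]
    print("ftop z",np.median(pts[:,2]),len(pts))
    # long fence edges by y bins
    for y in np.arange(-.16,.24,.05):
        q=pts[abs(pts[:,1]-y)<.025];q=q[q[:,0]>.62]
        if len(q):print("y",round(y,2),"x",np.percentile(q[:,0],[2,50,98]).round(4),end=" ")
    print()
    for x in np.arange(.5,.66,.03):
        q=pts[abs(pts[:,0]-x)<.015];q=q[q[:,1]>.2]
        if len(q):print("x",round(x,2),"y",np.percentile(q[:,1],[2,50,98]).round(4),end=" ")
    print()
    ply=ok&(H>14)&(H<28)&(S>60)&(V>140)
    n_,l,st,ce=cv2.connectedComponentsWithStats(cv2.morphologyEx(ply.astype(np.uint8),cv2.MORPH_OPEN,np.ones((3,3))))
    for i in range(1,n_):
        if st[i,4]<400: continue
        z=np.median(Z[l==i]);q=P[l==i]
        q=q[abs(q[:,2]-z)<.006]
        r=cv2.minAreaRect(q[:,:2].astype(np.float32));print(st[i],"z",z.round(4),r, cv2.boxPoints(r).round(4).tolist())
E
```

```text
top table z -0.0005166668470524272
ftop z 0.047703578064134056 1344
y -0.16 x [0.692  0.7014 0.7096] y -0.11 x [0.6883 0.6961 0.7085] y -0.06 x [0.6865 0.6953 0.7048] y -0.01 x [0.6848 0.6917 0.7009] y 0.04 x [0.6822 0.6904 0.6966] y 0.09 x [0.678  0.6869 0.6958] y 0.14 x [0.6749 0.6836 0.6924] y 0.19 x [0.6727 0.6793 0.6909] 
x 0.5 y [0.2484 0.2573 0.2676] x 0.53 y [0.2499 0.2591 0.2689] x 0.56 y [0.2512 0.2617 0.2706] x 0.59 y [0.2529 0.2608 0.272 ] x 0.62 y [0.2547 0.2644 0.2732] x 0.65 y [0.2579 0.2654 0.2742] 
[ 276  173   67   50 2628] z 0.0378 ((0.6054234504699707, -0.09397133439779282), (0.11942806839942932, 0.16892461478710175), 10.181862831115723) [[0.5317000150680542, -0.021400000900030136], [0.5616000294685364, -0.18770000338554382], [0.679099977016449, -0.1665000021457672], [0.6492999792098999, -0.0003000000142492354]]
[ 186  186   62   44 2604] z 0.0237 ((0.5746402740478516, 0.15905728936195374), (0.11941900849342346, 0.1675998568534851), 0.4807835519313812) [[0.51419997215271, 0.24240000545978546], [0.5156000256538391, 0.07479999959468842], [0.6351000070571899, 0.07580
[... 512 characters left out ...]
 0.62 y [0.2525 0.2595 0.2742] x 0.65 y [0.2521 0.2611 0.2726] 
[ 239  170   52   40 1377] z 0.0264 ((0.5701687335968018, 0.16134649515151978), (0.17997093498706818, 0.12043283879756927), 89.34378814697266) [[0.508899986743927, 0.07209999859333038], [0.6294000148773193, 0.07069999724626541], [0.6313999891281128, 0.25060001015663147], [0.5109999775886536, 0.25200000405311584]]
[ 270  210   69   53 2013] z 0.0399 ((0.6019944548606873, -0.09345503896474838), (0.12188433110713959, 0.17319507896900177), 9.996204376220703) [[0.5268999934196472, -0.018799999728798866], [0.5569999814033508, -0.18930000066757202], [0.6769999861717224, -0.16820000112056732], [0.6470000147819519, 0.002400000113993883]]
```

```bash
cat > nav.py <<'E'
from m import *
from scipy.spatial.transform import Rotation as Ro
YAW=0.060; C=np.array([0.664,0.255,0.012])
Rc=Ro.from_euler('z',YAW)
def tocorner(p): return Rc.inv().apply(np.asarray(p)-C)
def go(x,y,z,yaw_deg,s=None):
    """target TCP in corner frame (m), tool y axis at yaw from corner y (mod 180)"""
    s=s or observe();R0=Ro.from_rotvec(s["eef_rot"]);p0=np.array(s["tool_pos"])
    best=None
    for k in (0,180):
        ty=Rc.apply(Ro.from_euler('z',yaw_deg+k,degrees=True).apply([0,1,0]));tz=np.array([0,0,-1.]);tx=np.cross(ty,tz)
        Rt=Ro.from_matrix(np.c_[tx,ty,tz]);dr=(R0.inv()*Rt).as_rotvec()
        t=R0.inv().apply(C+Rc.apply([x,y,z])-p0)*100
        print("k",k,"rot",dr.round(3),"shift cm",t.round(2),"row7 j",np.round(s["joints"],2))
def st():
    s=observe();print("t",round(float(s["clock"]),2),"corner",tocorner(s["tool_pos"]).round(4),"F",Rc.inv().apply(s["contact_force"]).round(1),"M",np.round(s["wrist_torque"],2),"w",round(float(s["grip_width"]),4),"j",np.round(s["joints"],2))
    print("axes in corner frame (cols tool x,y,z)\n",(Rc.inv()*Ro.from_rotvec(s["eef_rot"])).as_matrix().round(3))
E
python3 -c "
from nav import *
st();go(-.20,-.10,.15,0);go(-.20,-.10,.15,90)"
```

```text
t 0.15 corner [-0.4105  0.3496  0.2101] F [-0.2 -0.6 -0. ] M [ 0.09  0.   -0.02] w 0.0883 j [ 1.17  0.42  1.63 -0.    1.09 -0.02]
axes in corner frame (cols tool x,y,z)
 [[-0.904  0.428 -0.001]
 [ 0.428  0.904 -0.001]
 [ 0.    -0.001 -1.   ]]
k 0 rot [-0.001 -0.    -0.443] shift cm [-38.28 -31.6    6.04] row7 j [ 1.17  0.42  1.63 -0.    1.09 -0.02]
k 180 rot [-0.000e+00  2.000e-03  2.699e+00] shift cm [-38.28 -31.6    6.04] row7 j [ 1.17  0.42  1.63 -0.    1.09 -0.02]
k 0 rot [-1.000e-03 -1.000e-03 -2.014e+00] shift cm [-38.28 -31.6    6.04] row7 j [ 1.17  0.42  1.63 -0.    1.09 -0.02]
k 180 rot [-1.000e-03  1.000e-03  1.128e+00] shift cm [-38.28 -31.6    6.04] row7 j [ 1.17  0.42  1.63 -0.    1.09 -0.02]
```

Emit:
step_arm --motion '[0,0,-0.443,-38.3,-31.6,6.0,0.3,0,0,-0.443,-38.3,-31.6,6.0,0.3,0,0,-0.443,-38.3,-31.6,6.0,0.3,0,0,-0.443,-38.3,-31.6,6.0,0.3,0,0,-0.443,-38.3,-31.6,6.0,0.3,0,0,-0.443,-38.3,-31.6,6.0,0.3,0,0,-0.443,-38.3,-31.6,6.0,0.3,0,0,-0.443,-38.3,-31.6,6.0,0.3,0,0,-0.443,-38.3,-31.6,6.0,0.3,0,0,-0.443,-38.3,-31.6,6.0,0.3]'

```text
clock: 1.15
tool_pos: [0.4706, 0.1428, 0.1627]
eef_rot: [-0.095, 3.14, 0.0]
contact_force: [-0.5, 0.5, -0.3]
grip_width: 0.062
```

```bash
python3 -c "
from nav import *
st();go(-.20,-.10,.006,0)"
```

```text
t 1.15 corner [-0.1997 -0.1004  0.1507] F [-0.4  0.5 -0.3] M [ 0.02 -0.04  0.02] w 0.062 j [ 0.27  0.32  1.97  0.    0.86 -1.36]
axes in corner frame (cols tool x,y,z)
 [[-1. -0.  0.]
 [-0.  1.  0.]
 [-0.  0. -1.]]
k 0 rot [0. 0. 0.] shift cm [ 0.03  0.04 14.47] row7 j [ 0.27  0.32  1.97  0.    0.86 -1.36]
k 180 rot [-0.     0.    -3.141] shift cm [ 0.03  0.04 14.47] row7 j [ 0.27  0.32  1.97  0.    0.86 -1.36]
```

Emit:
step_arm --motion '[0,0,0,0,0,5,0.3,0,0,0,0,0,10,0.3,0,0,0,0,0,14.5,0.3,0,0,0,0,0,14.5,0.3,0,0,0,-1.5,0,14.5,0.3,0,0,0,-3,0,14.5,0.3,0,0,0,-4,0,14.5,0.3,0,0,0,-5,0,14.5,0.3,0,0,0,-5.8,0,14.5,0.3,0,0,0,-6.2,0,14.5,0.3]'

```text
clock: 2.15
tool_pos: [0.5326, 0.1485, 0.018]
eef_rot: [-0.094, 3.14, 0.0]
contact_force: [-1.3, -0.1, 1.3]
grip_width: 0.0617
```

```bash
python3 -c "
from nav import *
st()"
```

```text
t 2.15 corner [-0.1376 -0.0984  0.006 ] F [-1.3  0.   1.3] M [ 0.01  0.22 -0.  ] w 0.0617 j [ 0.25  0.63  1.89 -0.    0.62 -1.38]
axes in corner frame (cols tool x,y,z)
 [[-1. -0.  0.]
 [-0.  1.  0.]
 [-0.  0. -1.]]
```

Emit:
step_arm --motion '[0,0,0,-0.2,0,0,0.3,0,0,0,-0.4,0,0,0.3,0,0,0,-0.6,0,0,0.3]'

```text
clock: 2.45
tool_pos: [0.5375, 0.1488, 0.0178]
eef_rot: [0.095, -3.14, 0.0]
contact_force: [-0.7, 1.4, 0.6]
grip_width: 0.0614
```

Emit:
step_arm --motion '[0,0,0,-0.1,0,0,0.3,0,0,0,-0.2,0,0,0.3]'

```text
clock: 2.65
tool_pos: [0.5398, 0.1489, 0.0178]
eef_rot: [0.095, -3.14, 0.0]
contact_force: [-1.8, -0.5, 1.4]
grip_width: 0.0612
```

Emit:
step_arm --motion '[0,0,0,-0.1,0,0,0.3,0,0,0,-0.2,0,0,0.3]'

```text
clock: 2.85
tool_pos: [0.5414, 0.149, 0.0178]
eef_rot: [0.094, -3.139, 0.0]
contact_force: [-3.4, -0.0, 3.2]
grip_width: 0.0612
```

Emit:
step_arm --motion '[0,0,0,-0.1,0,0,0.3,0,0,0,-0.2,0,0,0.3]'

```text
clock: 3.05
tool_pos: [0.5415, 0.1489, 0.0175]
eef_rot: [0.094, -3.135, 0.001]
contact_force: [-9.6, 1.1, 7.2]
grip_width: 0.0616
```

```bash
python3 -c "
from nav import *
st()
p,d=snapshot('wrist');cv2.imwrite('pics/w1.png',p)
p,d=snapshot('top');cv2.imwrite('pics/t1.png',cv2.resize(p[150:260,160:360],None,fx=4,fy=4))"
```

```text
t 3.05 corner [-0.1286 -0.0985  0.0055] F [-9.5  1.7  7.2] M [0.14 1.69 0.02] w 0.0616 j [ 0.25  0.64  1.86  0.    0.64 -1.38]
axes in corner frame (cols tool x,y,z)
 [[-1.    -0.    -0.005]
 [-0.     1.    -0.001]
 [ 0.005 -0.001 -1.   ]]
```

View pics/w1.png

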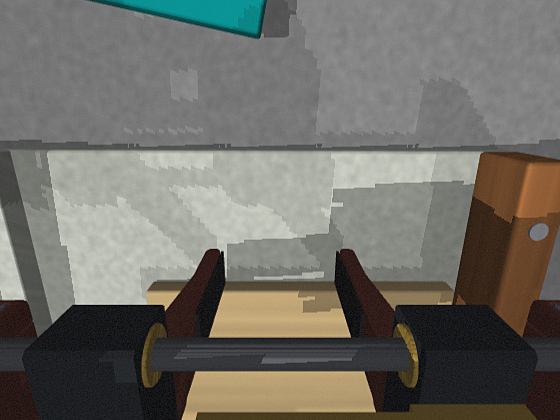

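View pics/t1.png

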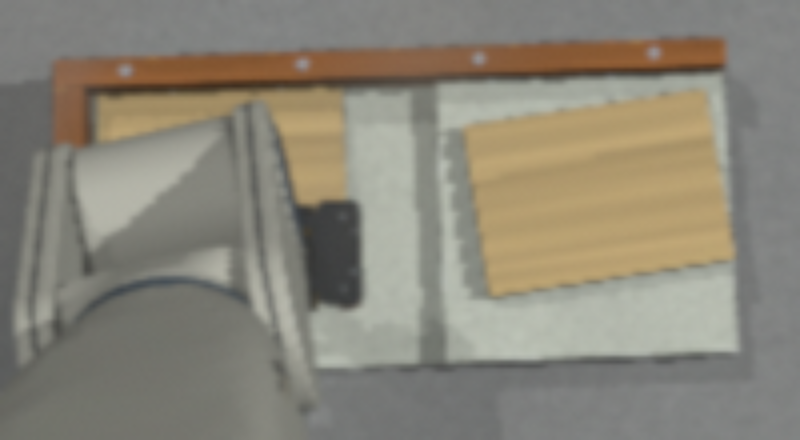

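Emit:
step_arm --motion '[0,0,0,2,0,0,0.3,0,0,0,2,0,-5,0.3,0,0,0.15,1,-2,-9,0.3,0,0,1.571,-6,-10.6,-9,0.3,0,0,1.571,-6,-10.6,-9,0.3,0,0,1.571,-6,-10.6,-9,0.3,0,0,1.571,-6,-10.6,-9,0.3,0,0,1.571,-6,-10.6,-9,0.3,0,0,1.571,-6,-10.6,-9,0.3,0,0,1.571,-6,-10.6,-9,0.3]'

```text
clock: 4.15
tool_pos: [0.6107, 0.0468, 0.1079]
eef_rot: [1.703, 2.639, 0.001]
contact_force: [0.3, 0.4, 0.7]
grip_width: 0.0615
```

Emit:
step_arm --motion '[0,0,0.6,0,0,0,0.3,0,0,0.6,0,0,0,0.3,0,0,0.6,0,0,0,0.3,0,0,0.6,0,0,0,0.3]'

```text
clock: 4.55
tool_pos: [0.6107, 0.0469, 0.1079]
eef_rot: [2.407, 2.018, 0.001]
contact_force: [-0.2, 0.3, -0.1]
grip_width: 0.0615
```

```bash
python3 -c "
from nav import *
st();go(-.065,-.205,.006,-90)
p,d=snapshot('wrist');cv2.imwrite('pics/w2.png',p)
p,d=snapshot('side');cv2.imwrite('pics/s2.png',p[130:300,180:380].repeat(3,0).repeat(3,1))"
```

```text
t 4.55 corner [-0.0657 -0.2045  0.0959] F [-0.2  0.3 -0.1] M [-0.03  0.09  0.  ] w 0.0615 j [ 0.06  0.55  1.73 -0.    0.86  0.23]
axes in corner frame (cols tool x,y,z)
 [[ 0.233  0.972  0.001]
 [ 0.972 -0.233 -0.   ]
 [ 0.     0.001 -1.   ]]
k 0 rot [ 0.001 -0.    -0.235] shift cm [-0.03  0.07  8.99] row7 j [ 0.06  0.55  1.73 -0.    0.86  0.23]
k 180 rot [-0.000e+00 -2.000e-03  2.906e+00] shift cm [-0.03  0.07  8.99] row7 j [ 0.06  0.55  1.73 -0.    0.86  0.23]
```

View pics/w2.png

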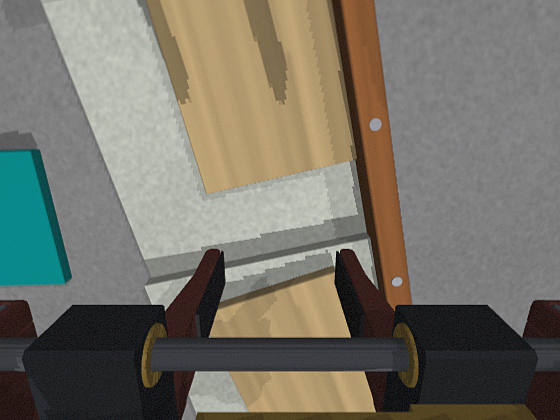

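View pics/s2.png

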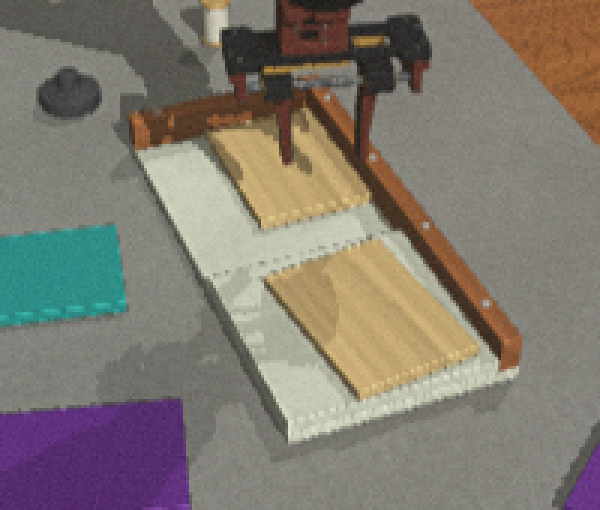

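The wrist and side views show the low board flush along the long fence, with a clear gap before the ledge. Next I'll turn the tool square, lower it into the gap and push in +y.

Emit:
step_arm --motion '[0,0,-0.235,0,0,3,0.3,0,0,-0.235,0,0,5,0.3,0,0,-0.235,0,0,9,0.3,0,0,-0.235,0,0,9,0.3,0,0,-0.235,0,0,9,0.3]'

```text
clock: 5.15
tool_pos: [0.6098, 0.0469, 0.0178]
eef_rot: [-2.144, -2.295, 0.002]
contact_force: [-0.0, 0.4, -0.2]
grip_width: 0.0617
```

Emit:
step_arm --motion '[0,0,0,1,0,0,0.3,0,0,0,1.5,0,0,0.3,0,0,0,1.8,0,0,0.3]'

```text
clock: 5.45
tool_pos: [0.6096, 0.0659, 0.0192]
eef_rot: [2.145, 2.294, 0.002]
contact_force: [0.2, 0.1, -0.2]
grip_width: 0.0615
```

```bash
python3 -c "
from nav import *
st()"
```

```text
t 5.45 corner [-0.0657 -0.1855  0.0072] F [ 0.2  0.1 -0.2] M [-0.05  0.06 -0.01] w 0.0615 j [0.09 0.69 1.75 0.   0.7  0.02]
axes in corner frame (cols tool x,y,z)
 [[-0.007  1.     0.002]
 [ 1.     0.007  0.   ]
 [ 0.     0.002 -1.   ]]
```

Emit:
step_arm --motion '[0,0,0,0.2,0,0,0.3,0,0,0,0.35,0,0,0.3,0,0,0,0.5,0,0,0.3]'

```text
clock: 5.75
tool_pos: [0.6089, 0.0699, 0.0182]
eef_rot: [2.146, 2.293, 0.001]
contact_force: [1.2, -2.1, 0.9]
grip_width: 0.0615
```

Emit:
step_arm --motion '[0,0,0,0.1,0,0,0.3,0,0,0,0.2,0,0,0.3]'

```text
clock: 5.95
tool_pos: [0.6085, 0.0718, 0.0178]
eef_rot: [2.147, 2.293, -0.0]
contact_force: [0.3, -1.4, 0.4]
grip_width: 0.0615
```

Emit:
step_arm --motion '[0,0,0,0.1,0,0,0.3,0,0,0,0.2,0,0,0.3]'

```text
clock: 6.15
tool_pos: [0.6082, 0.0729, 0.0178]
eef_rot: [2.146, 2.294, -0.002]
contact_force: [-1.3, -11.4, 2.4]
grip_width: 0.0616
```

Emit:
step_arm --motion '[0,0,0,0.1,0,0,0.3,0,0,0,0.1,0,0,0.3]'

```text
clock: 6.35
tool_pos: [0.608, 0.073, 0.0178]
eef_rot: [2.147, 2.293, -0.004]
contact_force: [-0.2, -11.1, 2.8]
grip_width: 0.0614
```

Emit:
step_arm --motion '[0,0,0,-2,0,0,0.3,0,0,0,-2,0,-5,0.3,0,0,0,-2,0,-10,0.3,0,0,0,-6,0,-12,0.3,0,0,0,-10,0,-12,0.3,0,0,0,-15,0,-12,0.3,0,0,0,-20,0,-12,0.3,0,0,0,-20,0,-12,0.3]'

```text
clock: 7.15
tool_pos: [0.6218, -0.1299, 0.138]
eef_rot: [2.152, 2.287, -0.0]
contact_force: [-0.2, 0.3, -0.3]
grip_width: 0.0613
```

```bash
cat > boards.py <<'E'
from nav import *
def boards(tag):
    for n in ("top","side"):
        c=camera_info(n);p,d=snapshot(n);P=cloud(c,d);X,Y,Z=np.moveaxis(P,-1,0)
        cv2.imwrite(f"pics/{tag}_{n}.png",cv2.resize(p[150:260,160:360] if n=="top" else p[140:290,200:370],None,fx=4,fy=4))
        H,S,V=cv2.split(cv2.cvtColor(p,cv2.COLOR_BGR2HSV))
        ok=(X>.45)&(X<.72)&(Y>-.26)&(Y<.27)&(d>0)
        ply=ok&(H>14)&(H<28)&(S>60)&(V>110)
        n_,l,st_,ce=cv2.connectedComponentsWithStats(cv2.morphologyEx(ply.astype(np.uint8),cv2.MORPH_OPEN,np.ones((3,3))))
        for i in range(1,n_):
            if st_[i,4]<300: continue
            z=np.median(Z[l==i]);q=P[l==i];q=q[abs(q[:,2]-z)<.004]
            q=Rc.inv().apply(q-C)
            r=cv2.minAreaRect(q[:,:2].astype(np.float32));b=cv2.boxPoints(r)
            print(n,"z",z.round(4),"c(mm)",(np.array(r[0])*1000).round(1),"size",(np.array(r[1])*1000).round(1),"ang",round(r[2],1))
E
python3 -c "
from boards import *
st();boards('a')"
```

```text
t 7.15 corner [-0.0652 -0.3816  0.126 ] F [-0.2  0.3 -0.3] M [-0.03  0.06  0.  ] w 0.0613 j [-0.22  0.54  1.66 -0.    0.94 -0.28]
axes in corner frame (cols tool x,y,z)
 [[-0.001  1.     0.001]
 [ 1.     0.001 -0.001]
 [-0.001  0.001 -1.   ]]
top z 0.0236 c(mm) [-57.  -81.1] size [170.  118.8] ang 89.9
top z 0.0377 c(mm) [ -84.5 -303.7] size [119.4  87.5] ang 5.6
side z 0.0265 c(mm) [-70.4 -81.6] size [176.1 103.2] ang 89.0
side z 0.0399 c(mm) [ -83.7 -345.3] size [120.9 175.1] ang 7.0
```

View pics/a_top.png

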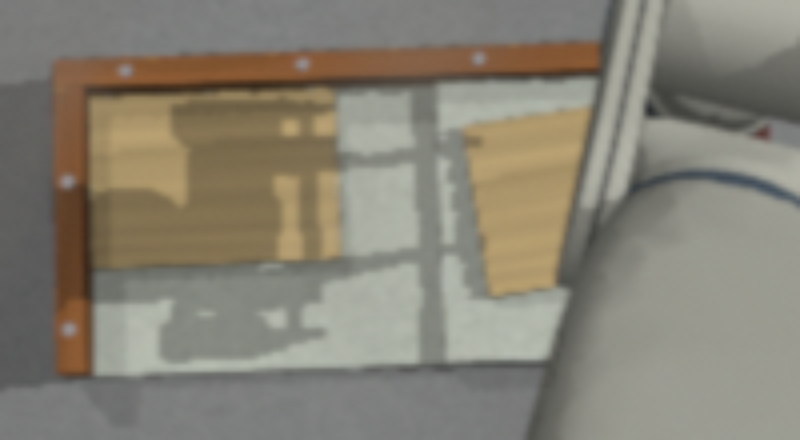

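View pics/a_side.png

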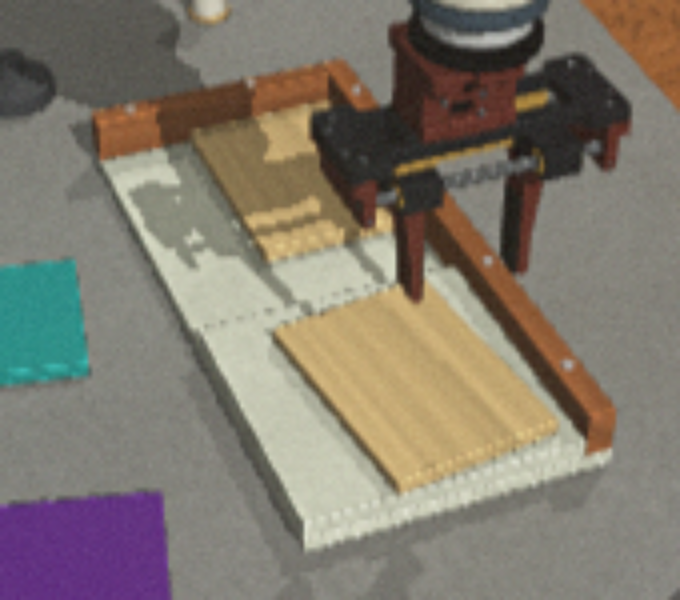

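Emit:
step_arm --motion '[0,0,-1.571,3.7,-13.5,0,0.3,0,0,-1.571,3.7,-13.5,0,0.3,0,0,-1.571,3.7,-13.5,0,0.3,0,0,-1.571,3.7,-13.5,0,0.3,0,0,-1.571,3.7,-13.5,0,0.3,0,0,-1.571,3.7,-13.5,0,0.3,0,0,-1.571,3.7,-13.5,0,0.3,0,0,-1.571,3.7,-13.5,0,0.3,0,0,-1.571,3.7,-13.5,0,0.3,0,0,-1.571,3.7,-13.5,0,0.3]'

```text
clock: 8.25
tool_pos: [0.4841, -0.0948, 0.1377]
eef_rot: [0.005, -3.141, -0.001]
contact_force: [-0.1, 0.3, -0.2]
grip_width: 0.0617
```

```bash
python3 -c "
from boards import *
st();go(-.2,-.345,.019,0)
boards('b')"
```

```text
t 8.25 corner [-0.2006 -0.3384  0.1257] F [-0.1  0.3 -0.2] M [0.01 0.02 0.02] w 0.0617 j [-0.22  0.36  1.98  0.    0.8  -1.79]
axes in corner frame (cols tool x,y,z)
 [[-0.998  0.056 -0.001]
 [ 0.056  0.998  0.001]
 [ 0.001  0.001 -1.   ]]
k 0 rot [ 0.001 -0.001 -0.057] shift cm [-0.1  -0.67 10.67] row7 j [-0.22  0.36  1.98  0.    0.8  -1.79]
k 180 rot [-1.000e-03 -1.000e-03  3.085e+00] shift cm [-0.1  -0.67 10.67] row7 j [-0.22  0.36  1.98  0.    0.8  -1.79]
top z 0.0237 c(mm) [-57.  -81.1] size [119.7 169.7] ang 0.3
top z 0.0379 c(mm) [ -77.8 -344.3] size [115.2 168. ] ang 6.7
side z 0.0265 c(mm) [-29.9 -82.3] size [174.3  63.1] ang 85.9
side z 0.0399 c(mm) [ -83.5 -345.1] size [120.5 174.2] ang 7.0
```

Emit:
step_arm --motion '[0,0,-0.057,0,-0.7,4,0.3,0,0,-0.057,0,-0.7,8,0.3,0,0,-0.057,0,-0.7,10.7,0.3,0,0,-0.057,0,-0.7,10.7,0.3]'

```text
clock: 8.75
tool_pos: [0.4822, -0.1022, 0.0282]
eef_rot: [0.078, -3.135, -0.003]
contact_force: [-0.1, -0.0, 0.2]
grip_width: 0.0614
```

Emit:
step_arm --motion '[0,0,0,-1.5,0,0,0.3,0,0,0,-2.5,0,0,0.3,0,0,0,-3.5,0,0,0.3,0,0,0,-4.3,0,0,0.3,0,0,0,-5.1,0,0,0.3,0,0,0,-5.8,0,0,0.3,0,0,0,-6.3,0,0,0.3,0,0,0,-6.6,0,0,0.3]'

```text
clock: 9.55
tool_pos: [0.5506, -0.1002, 0.0308]
eef_rot: [0.082, -3.14, -0.0]
contact_force: [-1.6, 0.3, 0.7]
grip_width: 0.0618
```

```bash
python3 -c "
from boards import *
st()"
```

```text
t 9.55 corner [-0.1345 -0.3477  0.0188] F [-1.6  0.4  0.7] M [0.14 0.18 0.03] w 0.0618 j [-0.2   0.62  1.87 -0.    0.66 -1.82]
axes in corner frame (cols tool x,y,z)
 [[-1.     0.008 -0.   ]
 [ 0.008  1.     0.   ]
 [ 0.     0.    -1.   ]]
```

Emit:
step_arm --motion '[0,0,0,-0.2,0,0,0.3,0,0,0,-0.4,0,0,0.3]'

```text
clock: 9.75
tool_pos: [0.554, -0.1, 0.0307]
eef_rot: [0.082, -3.14, -0.0]
contact_force: [-1.2, 0.3, 1.2]
grip_width: 0.0612
```

Emit:
step_arm --motion '[0,0,0,-0.1,0,0,0.3,0,0,0,-0.2,0,0,0.3]'

```text
clock: 9.95
tool_pos: [0.5555, -0.0999, 0.0307]
eef_rot: [0.082, -3.139, -0.0]
contact_force: [-5.0, -1.8, 2.9]
grip_width: 0.0616
```

Emit:
step_arm --motion '[0,0,0,-0.1,0,0,0.3,0,0,0,-0.2,0,0,0.3]'

```text
clock: 10.15
tool_pos: [0.5556, -0.0998, 0.0306]
eef_rot: [0.082, -3.135, -0.001]
contact_force: [-9.5, -2.3, 8.3]
grip_width: 0.0613
```

Emit:
step_arm --motion '[0,0,0,2,0,0,0.3,0,0,0,2,0,-5,0.3,0,0,0.15,1,-3,-9,0.3,0,0,1.58,-6.1,-11.7,-9,0.3,0,0,1.58,-6.1,-11.7,-9,0.3,0,0,1.58,-6.1,-11.7,-9,0.3,0,0,1.58,-6.1,-11.7,-9,0.3,0,0,1.58,-6.1,-11.7,-9,0.3,0,0,1.58,-6.1,-11.7,-9,0.3,0,0,1.58,-6.1,-11.7,-9,0.3]'

```text
clock: 11.15
tool_pos: [0.6255, -0.2136, 0.1208]
eef_rot: [1.714, 2.632, 0.0]
contact_force: [-0.3, 0.1, 0.9]
grip_width: 0.0614
```

```bash
python3 -c "
from boards import *
st();go(-.065,-.465,.0175,-90)
boards('c')"
```

```text
t 11.15 corner [-0.0665 -0.4655  0.1088] F [-0.3  0.1  0.9] M [-0.07  0.05 -0.06] w 0.0614 j [-0.35  0.59  1.61  0.    0.94 -0.76]
axes in corner frame (cols tool x,y,z)
 [[-0.349  0.937  0.001]
 [ 0.937  0.349 -0.   ]
 [-0.     0.001 -1.   ]]
k 0 rot [0.001 0.    0.356] shift cm [-0.    0.15  9.13] row7 j [-0.35  0.59  1.61  0.    0.94 -0.76]
k 180 rot [-0.000e+00  1.000e-03 -2.785e+00] shift cm [-0.    0.15  9.13] row7 j [-0.35  0.59  1.61  0.    0.94 -0.76]
top z 0.0378 c(mm) [ -56.4 -351.7] size [168.9 119.4] ang 89.3
top z 0.0237 c(mm) [-56.8 -81.1] size [118.8 170.1] ang 0.1
side z 0.0266 c(mm) [-62.  -80.3] size [178.6 121.6] ang 89.1
side z 0.0398 c(mm) [ -61.2 -352.5] size [172.6 120.4] ang 89.9
```

View pics/c_side.png

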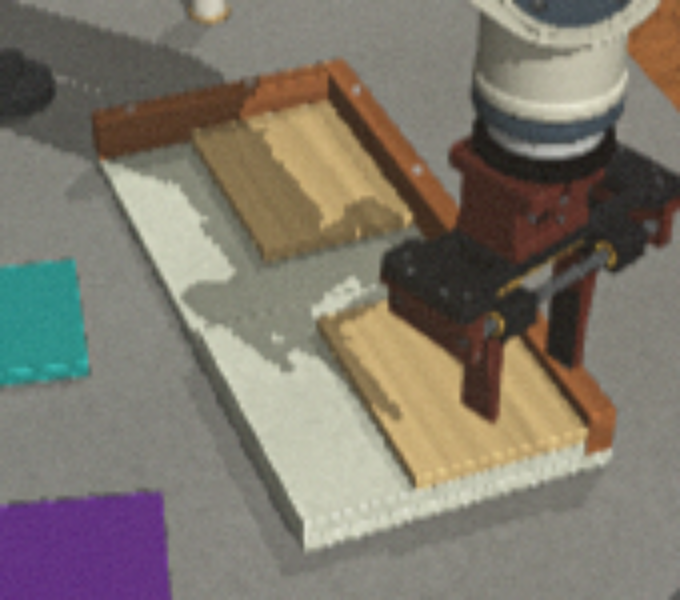

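Emit:
step_arm --motion '[0,0,0.356,0,0.15,2,0.3,0,0,0.356,0,0.15,4,0.3,0,0,0.356,0,0.15,6,0.3,0,0,0.356,0,0.15,9.1,0.3,0,0,0.356,0,0.15,9.1,0.3,0,0,0.356,0,0.15,9.1,0.3]'

```text
clock: 11.85
tool_pos: [0.6264, -0.2127, 0.0297]
eef_rot: [-2.142, -2.297, 0.001]
contact_force: [0.2, 0.1, 0.1]
grip_width: 0.0615
```

```bash
python3 -c "
from boards import *
st();go(-.065,-.465,.0175,-90)"
```

```text
t 11.85 corner [-0.0655 -0.4646  0.0177] F [0.2 0.1 0.1] M [-0.07  0.02 -0.01] w 0.0615 j [-0.35  0.72  1.63  0.    0.79 -0.41]
axes in corner frame (cols tool x,y,z)
 [[-0.009  1.    -0.001]
 [ 1.     0.009  0.   ]
 [ 0.    -0.001 -1.   ]]
k 0 rot [-0.001 -0.     0.009] shift cm [-0.04  0.05  0.02] row7 j [-0.35  0.72  1.63  0.    0.79 -0.41]
k 180 rot [ 1.000e-03 -1.000e-03 -3.132e+00] shift cm [-0.04  0.05  0.02] row7 j [-0.35  0.72  1.63  0.    0.79 -0.41]
```

Emit:
step_arm --motion '[0,0,0.009,1,0.01,0,0.3,0,0,0.009,2,0.02,0,0.3,0,0,0.009,3,0.03,0,0.3,0,0,0.009,4,0.04,0,0.3,0,0,0.009,5,0.05,0,0.3,0,0,0.009,6,0.05,0,0.3,0,0,0.009,7,0.06,0,0.3,0,0,0.009,8,0.07,0,0.3,0,0,0.009,9,0.08,0,0.3,0,0,0.009,10,0.09,0,0.3]'

```text
clock: 12.85
tool_pos: [0.6207, -0.1121, 0.0298]
eef_rot: [-2.156, -2.285, 0.0]
contact_force: [-0.2, -1.3, 1.1]
grip_width: 0.0617
```

```bash
python3 -c "
from boards import *
st();boards('d')"
```

```text
t 12.85 corner [-0.0652 -0.3639  0.0178] F [-0.3 -1.3  1.1] M [-0.25  0.05  0.02] w 0.0617 j [-0.2   0.69  1.71 -0.    0.75 -0.26]
axes in corner frame (cols tool x,y,z)
 [[ 0.002  1.    -0.   ]
 [ 1.    -0.002  0.   ]
 [ 0.    -0.    -1.   ]]
top z 0.0378 c(mm) [ -57.9 -250.4] size [119.  134.6] ang 0.2
top z 0.0237 c(mm) [-56.9 -81.7] size [170.7 119.1] ang 89.9
side z 0.027 c(mm) [-61.6 -79.1] size [119.9 173.4] ang 0.5
```

View pics/d_side.png

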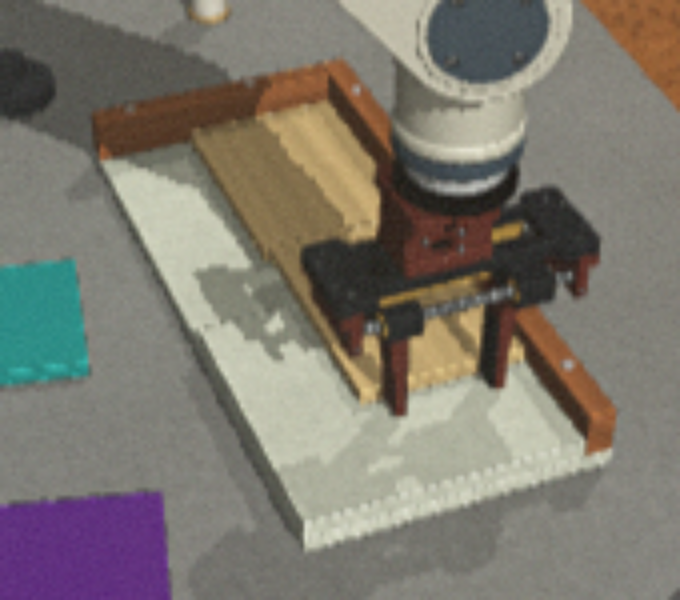

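The board is sliding level, its leading edge is bridging onto the low board, and it is still square.

Emit:
step_arm --motion '[0,0,0,1,0,0,0.3,0,0,0,2,0,0,0.3,0,0,0,3,0,0,0.3,0,0,0,4,0,0,0.3,0,0,0,5,0,0,0.3,0,0,0,6,0,0,0.3,0,0,0,7,0,0,0.3,0,0,0,8,0,0,0.3,0,0,0,9,0,0,0.3]'

```text
clock: 13.85
tool_pos: [0.6154, -0.0222, 0.0297]
eef_rot: [-2.156, -2.285, 0.0]
contact_force: [-0.3, -0.8, -1.0]
grip_width: 0.0614
```

Emit:
step_arm --motion '[0,0,0,1,0,0,0.3,0,0,0,2,0,0,0.3,0,0,0,3,0,0,0.3,0,0,0,4,0,0,0.3,0,0,0,5,0,0,0.3,0,0,0,6,0,0,0.3]'

```text
clock: 14.45
tool_pos: [0.6121, 0.0376, 0.0298]
eef_rot: [-2.156, -2.285, 0.0]
contact_force: [-0.1, -0.6, -0.5]
grip_width: 0.0618
```

```bash
python3 -c "
from boards import *
st();boards('e')"
```

```text
t 14.45 corner [-0.0649 -0.2139  0.0178] F [-0.1 -0.6 -0.5] M [-0.16  0.04  0.04] w 0.0618 j [ 0.04  0.67  1.75 -0.    0.72 -0.02]
axes in corner frame (cols tool x,y,z)
 [[ 0.002  1.    -0.   ]
 [ 1.    -0.002 -0.   ]
 [-0.    -0.    -1.   ]]
top z 0.0346 c(mm) [-58.8 -54.5] size [113.2 115.4] ang 90.0
side z 0.038 c(mm) [ -48.2 -165.7] size [91.3 50.3] ang 66.3
```

View pics/e_side.png

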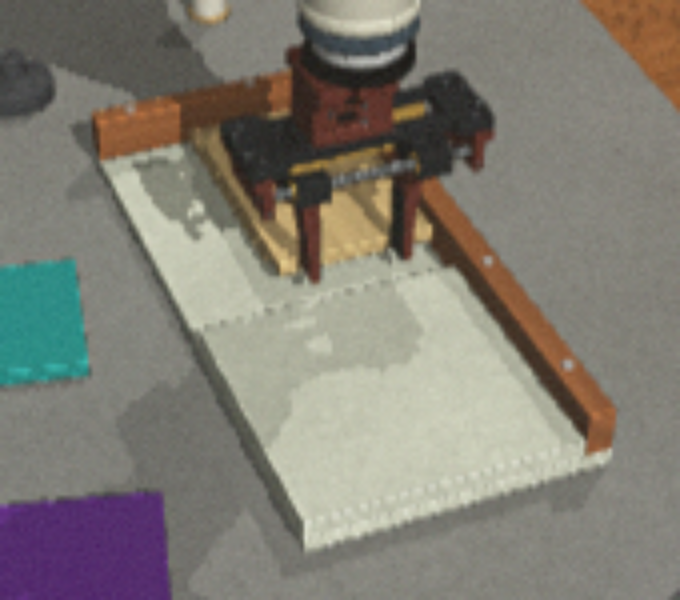

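Emit:
step_arm --motion '[0,0,0,0.8,0,0,0.3,0,0,0,1.5,0,0,0.3,0,0,0,2.2,0,0,0.3,0,0,0,2.7,0,0,0.3,0,0,0,3.0,0,0,0.3]'

```text
clock: 15.05
tool_pos: [0.6104, 0.0672, 0.0299]
eef_rot: [2.156, 2.285, 0.0]
contact_force: [-0.1, -1.6, -0.1]
grip_width: 0.0614
```

Emit:
step_arm --motion '[0,0,0,0.15,0,0,0.3,0,0,0,0.3,0,0,0.3,0,0,0,0.45,0,0,0.3]'

```text
clock: 15.35
tool_pos: [0.6102, 0.0711, 0.0299]
eef_rot: [2.156, 2.285, -0.0]
contact_force: [-0.7, -0.6, -0.1]
grip_width: 0.0613
```

Emit:
step_arm --motion '[0,0,0,0.1,0,0,0.3,0,0,0,0.2,0,0,0.3]'

```text
clock: 15.55
tool_pos: [0.61, 0.0732, 0.0299]
eef_rot: [2.156, 2.285, 0.0]
contact_force: [0.0, -0.6, 1.0]
grip_width: 0.0616
```

Emit:
step_arm --motion '[0,0,0,0.1,0,0,0.3,0,0,0,0.2,0,0,0.3]'

```text
clock: 15.75
tool_pos: [0.6099, 0.0735, 0.0299]
eef_rot: [2.154, 2.285, -0.003]
contact_force: [1.0, -15.5, 1.6]
grip_width: 0.061
```

```bash
python3 -c "
from boards import *
st()"
```

```text
t 15.75 corner [-0.0649 -0.1779  0.0179] F [  0.  -15.6   1.6] M [-2.71 -0.05 -0.11] w 0.061 j [ 0.1   0.67  1.74 -0.    0.73  0.05]
axes in corner frame (cols tool x,y,z)
 [[ 0.001  1.    -0.   ]
 [ 1.    -0.001 -0.002]
 [-0.002 -0.    -1.   ]]
```

Emit:
step_arm --motion '[0,0,0,-1.5,0,0,0.3,0,0,0,-2.5,0,-3,0.3,0,0,0,-4,0,-7,0.3,0,0,-0.6,-3,-5,-9,0.3,0,0,-1.2,0,-10,-9,0.3,0,0,-1.571,9,-13.5,-9,0.3,0,0,-1.571,9,-13.5,-9,0.3,0,0,-1.571,9,-13.5,-9,0.3,0,0,-1.571,9,-13.5,-9,0.3,0,0,-1.571,9,-13.5,-9,0.3]'

```text
clock: 16.75
tool_pos: [0.4696, 0.1577, 0.12]
eef_rot: [0.709, 3.06, 0.001]
contact_force: [0.1, -0.2, -0.4]
grip_width: 0.0614
```

```bash
python3 -c "
from boards import *
st();go(-.16,-.09,.0175,0);boards('f')"
```

```text
t 16.75 corner [-0.1998 -0.0855  0.108 ] F [ 0.1 -0.2 -0.4] M [-0.01  0.03  0.04] w 0.0614 j [ 0.3   0.39  1.98  0.    0.77 -0.82]
axes in corner frame (cols tool x,y,z)
 [[-0.87   0.493  0.   ]
 [ 0.493  0.87   0.001]
 [ 0.     0.001 -1.   ]]
k 0 rot [ 0.001  0.    -0.515] shift cm [-3.69  1.57  9.05] row7 j [ 0.3   0.39  1.98  0.    0.77 -0.82]
k 180 rot [ 0.000e+00 -1.000e-03  2.626e+00] shift cm [-3.69  1.57  9.05] row7 j [ 0.3   0.39  1.98  0.    0.77 -0.82]
top z 0.0357 c(mm) [-57.8 -81.4] size [170.6 120.2] ang 89.5
side z 0.0383 c(mm) [-62.1 -81.5] size [120.5 176.4] ang 0.2
```

View pics/f_side.png

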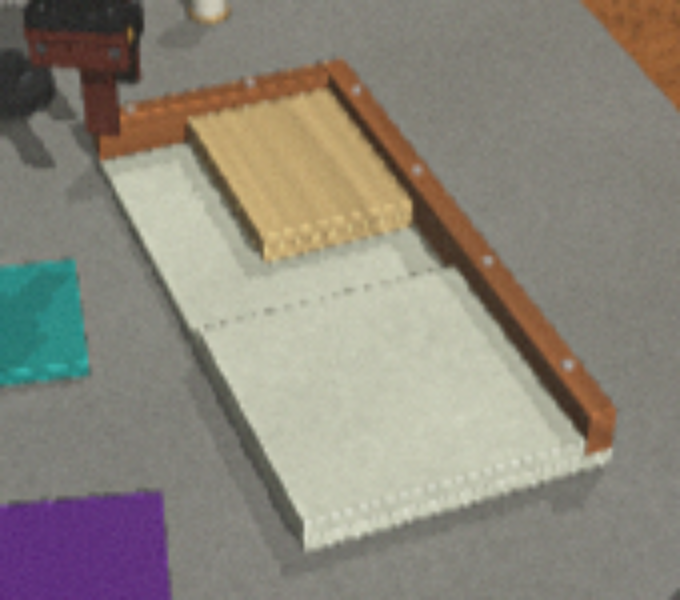

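View pics/f_top.png

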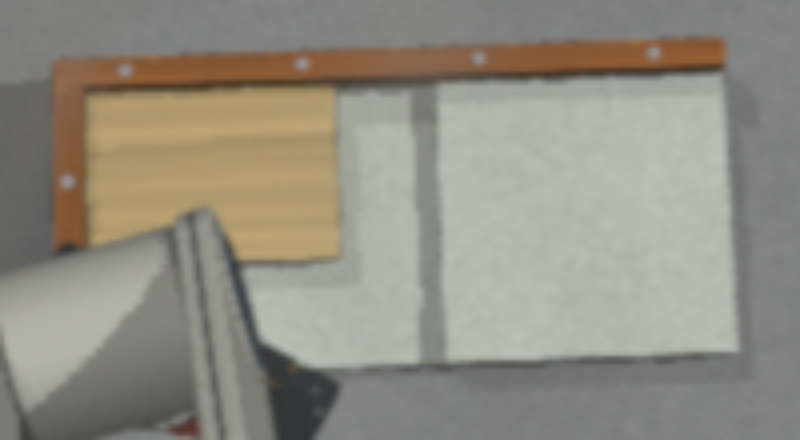

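Both boards look stacked and square. I'll finish with one seating push in +x at low height, so the fingers bear on both boards.

Emit:
step_arm --motion '[0,0,-0.515,0,0,3,0.3,0,0,-0.515,0,0,6,0.3,0,0,-0.515,0,0,8,0.3,0,0,-0.515,0,0,10.2,0.3,0,0,-0.515,0,0,10.2,0.3]'

```text
clock: 17.35
tool_pos: [0.4683, 0.1564, 0.0157]
eef_rot: [0.076, -3.136, 0.002]
contact_force: [0.5, -0.3, 0.5]
grip_width: 0.0615
```

Emit:
step_arm --motion '[0,0,0,-1.5,0,0,0.3,0,0,0,-3,0,0,0.3,0,0,0,-4.5,0,0,0.3,0,0,0,-5.5,0,0,0.3,0,0,0,-6.3,0,0,0.3,0,0,0,-6.7,0,0,0.3,0,0,0,-6.9,0,0,0.3]'

```text
clock: 18.05
tool_pos: [0.5388, 0.1608, 0.018]
eef_rot: [0.08, -3.14, 0.0]
contact_force: [-0.9, 0.1, 1.2]
grip_width: 0.0613
```

Emit:
step_arm --motion '[0,0,0,-0.1,0,0,0.3,0,0,0,-0.2,0,0,0.3]'

```text
clock: 18.25
tool_pos: [0.5397, 0.1608, 0.0176]
eef_rot: [0.082, -3.139, 0.001]
contact_force: [-3.8, 0.8, 2.3]
grip_width: 0.0611
```

Emit:
step_arm --motion '[0,0,0,-0.1,0,0,0.3,0,0,0,-0.2,0,0,0.3]'

```text
clock: 18.45
tool_pos: [0.5406, 0.1608, 0.0175]
eef_rot: [0.082, -3.136, 0.001]
contact_force: [-9.2, -0.4, 7.6]
grip_width: 0.0613
```

```bash
python3 -c "
from boards import *
st()"
```

```text
t 18.45 corner [-0.1288 -0.0867  0.0055] F [-9.2  0.1  7.6] M [0.24 1.52 0.2 ] w 0.0613 j [ 0.27  0.64  1.86  0.    0.64 -1.36]
axes in corner frame (cols tool x,y,z)
 [[-1.     0.008 -0.004]
 [ 0.008  1.    -0.001]
 [ 0.004 -0.001 -1.   ]]
```

Emit:
step_arm --motion '[0,0,0,2,0,0,0.3,0,0,0,4,0,-3,0.3,0,0,0,7,0,-7,0.3,0,0,0,7,3,-11,0.3,0,0,0,7,8,-15,0.3,0,0,0,7,13,-19,0.3,0,0,0,7,18,-20,0.3,0,0,0,7,23,-20,0.3,0,0,0,7,28,-20,0.3,0,0,0,7,28,-20,0.3]'

```text
clock: 19.45
tool_pos: [0.4581, 0.4411, 0.2187]
eef_rot: [-0.085, 3.138, 0.004]
contact_force: [0.6, 0.1, -0.1]
grip_width: 0.0616
```

```bash
python3 -c "
from boards import *
st();boards('g')
for n in ('top','side'):
    cv2.imwrite(f'pics/g_{n}_full.png',snapshot(n)[0])"
```

```text
t 19.45 corner [-0.1944  0.1981  0.2067] F [ 0.6  0.1 -0.1] M [-0.03 -0.01  0.  ] w 0.0616 j [ 0.75  0.44  1.61  0.    1.09 -0.88]
axes in corner frame (cols tool x,y,z)
 [[-1.     0.006  0.002]
 [ 0.006  1.     0.002]
 [-0.002  0.002 -1.   ]]
top z 0.0357 c(mm) [-56.5 -81.6] size [170.6 119.4] ang 89.8
side z 0.0383 c(mm) [-60.4 -82.4] size [178.2 120. ] ang 89.2
```

View pics/g_side.png

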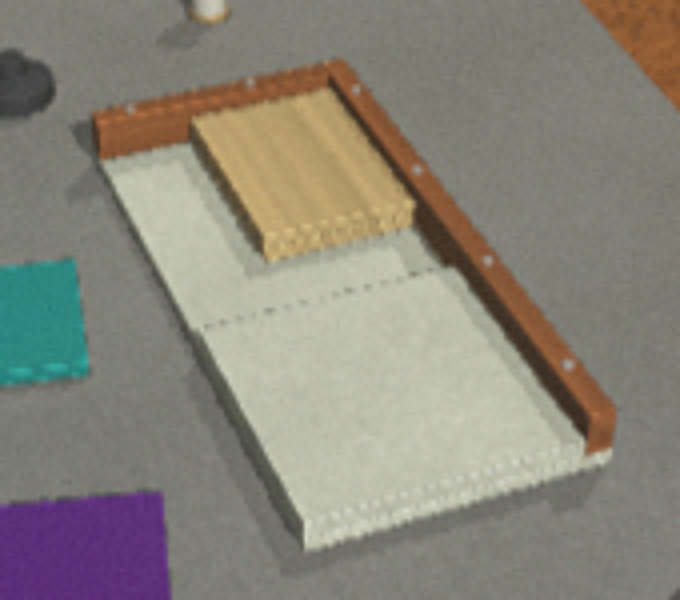

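View pics/g_top.png

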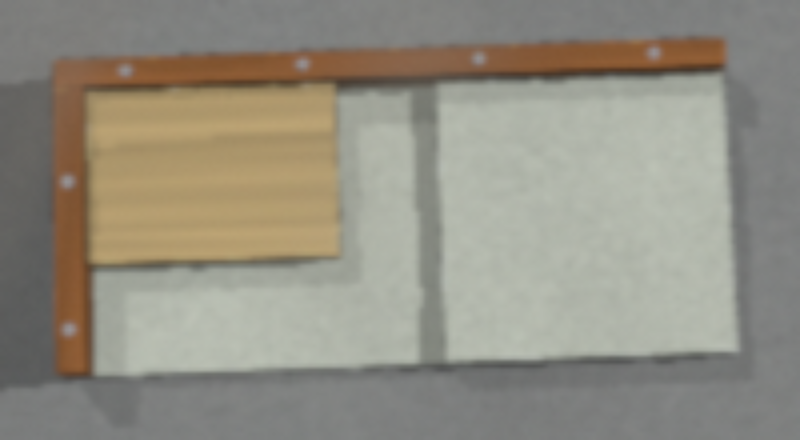

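View pics/g_side_full.png

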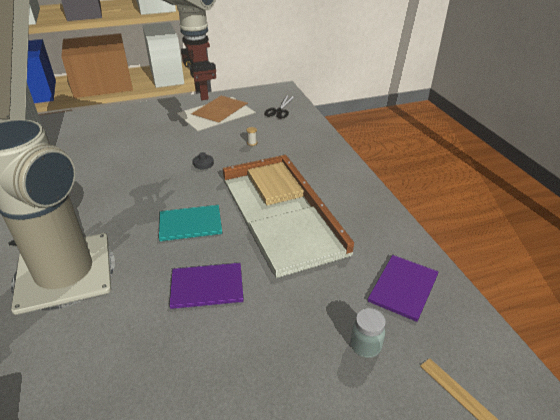

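The stack is flush in the corner in both views: the end faces line up at about (340,230) in the side crop. The spool, jar and weight haven't moved, and the arm is clear.

```bash
python3 -c "
from cell import *
print(hand_in())"
```

```text
the job is handed in; nothing more can be done
None
```

I squared both boards into the corner, the second flat on top of the first, and handed the job in at about 20 s of the 64 s allowed; hand-in gave no verdict.

- **Low board:** I pushed it home with the fingertips, first against the long fence, then the short one. I felt about 10–11 N of contact at each fence while the other board was still on the ledge.
- **Second board:** I squared it against the long fence on the ledge, then slid it level across the gap onto the first board and against the short fence (about 15 N). One last push in +x bore on both boards (about 9 N).

**Last checks:**
- The top camera put the second board at (-56.5, -81.6) mm in my corner frame, within 0.2° of square. The low board measured (-56.9, -81.7) mm, 0.1° off square, before it was covered.
- Both readings lie 3–4 mm past the nominal home position, which the fences make impossible. I put this down to about 2 mm of camera calibration error plus error in my corner estimate.
- The tool stopped within 1 mm of the same place for both boards at each fence.
- The stack top measured 35.7 mm above the table in the top view and 38.3 mm in the side view, against 36 mm expected. The side camera read 2–3 mm high throughout.
- The side camera's angle for the second board was 0.8° off square, slightly more than the top camera's, but well within the limit of about 2°.
- The spool, jar and weight looked unmoved in the pictures; I did not measure them. The robot was clear of everything at hand-in.

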